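Feed one hinge barrel from the tilting tube to the hand press

TASK

By its knob, slowly tilt the pivoted feed tube until the first hinge barrel rests wholly on the bare tongue at the mouth, and stop there before any barrel falls. Lay that barrel in the V nest of the hand press, then tilt the tube back to its rest so that the other two barrels roll back against the closed end, and then swing the long press lever down by its knob until its pad bears firmly on the barrel, and leave it down. Leave the other things on the counter where they are.

Things in the scene. Friction and masses are not known exactly. Their poses are not given: they have to be found in the camera images.
- barrel_1: first hinge barrel (nearest the mouth): dark grey slippery acetal cylinder, 26 mm diameter, 36 mm long, 30 to 56 g, steel bore dot on both ends; origin at its centre, y axis = its long axis. The barrels lie across the tube, touching one another, and slide and roll along it; they start against the closed end. On the tongue, grip it from above by its end faces, just ahead of its centre to clear barrel_2.
- barrel_2: second hinge barrel, same as barrel_1; stays in the tube
- barrel_3: third hinge barrel, same as barrel_1, nearest the closed end; stays in the tube
- feed_tube (a joint): tilt of the feed tube, rad: 0 = rest (mouth 0.42 rad up, at its stop), grows as the mouth goes down, at most 1.2. Stiff pivot (0.4 N m): the tube stays where it is left. By shape alone the first barrel lies wholly on the tongue from about 0.7 and drops off the rim at about 0.84; friction shifts this a little.
- stand: stand of the feed tube, origin under the pivot; base plate 130 x 100 x 12 mm, two cheeks 66 mm over their outer faces. The tube on it: a white and clear channel, 155 mm long, 46 mm wide, 39 mm inside, slotted open on top, walls 30 mm high. Its floor is hollow side up (radius 120 mm in the mouth half, 250 mm in the other), so the barrels creep to the mouth in small steps as it tilts.
- tube_rim (a point): middle of the rim: end of the tongue, upper face. The side walls stop 34 mm short of it; there the floor goes on as a bare tongue 18 mm wide. x axis = along the tube toward the mouth (level when the joint reads 0.42), y = across. A barrel rests wholly on the tongue when its centre is at most 24 mm from this point.
- tube_pivot (a point): centre of the tube's pivot axis, midway between the stand's cheeks, 100 mm above the counter. Axes as tube_rim; the pivot axis is y. In the tube's axes the rim is 70 mm along x and 3 mm above it.
- tube_knob (a point): centre of the black ball knob, 24 mm diameter, on a stem at the closed end of the tube; 105 mm behind and 50 mm above the pivot in the tube's axes. Lift it along its arc about the pivot to tilt the mouth down (about 5 N).
- nest (a point): where the centre of a barrel lies when seated in the V nest of the dark cast-iron hand press, 62 mm above the counter. y axis = along the V and the seated barrel; x axis points to the lever hinge. The V block is 26 mm long (y) and about 45 mm across, with 45 degree flanks, rims about 2 mm below the barrel's centre; base plate 20 mm thick.
- press_lever (a joint): press lever, rad: 0 = upright (leaning back 0.09 rad), grows as it swings down over the nest; 1.66 = level, when the pad on its underside just touches a seated barrel; stop at 1.80. Stiff hinge (0.6 N m friction): it stays where it is left. Firmly means about 10 N or more on the barrel, some 8 N down at the knob.
- lever_knob (a point): centre of the black ball knob, 30 mm diameter, at the end of the steel press lever (14 mm thick), 200 mm from its hinge; the pad (24 mm diameter) is 85 mm from the hinge
- lever_hinge (a point): on the lever's hinge axis, 85 mm behind the nest along the nest's x, 100 mm above the counter; the hinge axis is its y axis. Two cheeks 56 mm over their outer faces, 30 mm along x, 114 mm high, carry it.
- elbow_hinge: bystander: dull steel elbow splint hinge, two flat bars on a disc, lying flat, 10 mm high, origin under the disc
- finger_gutter: bystander: white half-round finger gutter, 75 mm long, lying open side up, origin under its middle
- coil_spring: bystander: chrome coil spring, 20 mm diameter, 50 mm tall, upright, origin under it
- ball_rest: bystander: dark rubber ring, 60 mm diameter, 12 mm high, under the ball, origin under its centre
- therapy_ball_center (a point): bystander: centre of the red hard rubber ball, 60 mm diameter, in its ring
- strap_roll: bystander: grey roll of strap, 72 mm diameter, 25 mm high, origin under its centre

How it is judged:
By the outcome, as a careful person would: the job done as asked, in the order asked, and still so for the second after the job is handed in, with the robot touching nothing.
It also fails if it takes over 72 s, if anything falls off the work surface, if the arm or the gripper's body presses on something with over 40 N, if the wrist force passes 120 N, or if a joint passes its speed limit or range.

ROBOT

A 6-joint arm with a two-finger parallel gripper is mounted at the origin on the work surface. World frame = base frame: x ahead of the robot, y to its left, z up, the work surface at z = 0. Lengths are in m, angles in degrees, forces in N, time in s.
With the tool pointing down it reaches from about 0.35 to 0.875 m from the base axis. Payload 4.2 kg.
Tool frame: the origin (TCP) lies between the finger pads; the fingertips stand 8 mm ahead of it and the grasp point (between the pads) lies 11 mm behind it; z points along the fingers, y is the line along which they close (so a half turn about z gives the same grasp; the last joint's range is limited). The gripper opens to 87 mm and grips with 3 to 60 N. Pads are 19 mm wide; open, the fingers measure 117 mm over their backs; the gripper's body (75 mm by 190 mm) begins 51 mm behind the grasp point.
Start: joints at [79.217, 22.042, 0.453, 0, -68.411, -14.817], TCP at [0.27, 0.564, 0.231] pointing down, gripper open.
Joint ranges: [-179.83, 179.83], [-69.29, 118.12], [-61.27, 80.66], [-181.25, 117.63], [-171.15, -9.14], [-177.46, 177.46]. Speed limits (degrees/s): [159.86, 159.86, 180, 180, 180, 180].

INTERFACE

Orientations are given as a 3x3 rotation matrix whose columns are the frame's x, y, z axes.
In Python, from station import sense, capture, camera_model, finish_job, find_in gives the robot as it stands. The module is installed in compiled form; this text tells all that it offers.
- The arm moves only by the tool arm_command, never from a script. Its argument "motion" is a list of rows, each a list of 7 numbers: the finger opening in mm, from 0 to 87, then the shift along the tool's x, y, z in mm, then the turn, a rotation vector about the tool's x, y, z in rad. In form: [[jaw, dx, dy, dz, rx, ry, rz], ...]. A call has 1 to 8 rows; each row shifts and turns the commanded pose from where the row before left it, along the tool's axes as they then stand; what a row does not reach is not made up. A row lasts 1/10 s, in which the tool goes at most 50 mm and 8.59 degrees, less where a joint would pass 70% of its speed; a pose out of reach is approached as far as the arm can. A call with a gripper value outside its range is refused whole. The fingers move at their own pace and stop on an object; the grip force is fixed at half the most. Time passes only in rows, so rows that do not move let the fingers close. It gives the time, the measured TCP pose, the force, the opening and the grip force at its end, in the units of the state.
- sense(): the state, without advancing time (a new reading comes with each control period).
- capture(name): name is "scene" or "top" or "wrist"; returns the picture (480x640x3 uint8, red, green, blue); there is no depth.
- camera_model(name): a dict with "fx", "fy", "cx", "cy" (pixels), "R" (3x3) and "t" (3): a world point X has camera coordinates R X + t. Camera axes: x right, y down, z forward; pixel columns grow to the right and rows downward; lengths in m; the calibration is good to about 2 mm. A picture is of the moment at which its call begins: read the wrist's pose just before it. camera_model takes no time and is no camera call; for the wrist camera it gives the pose at the moment of the call.
- finish_job(): hands the job in; it is judged then, once.
Trained networks look in the newest picture that a camera, given by its name, has taken for a name from the list of things; names that differ only in an ending like _2 or _b are one class to them, and where a whole thing is asked for, a point or a joint stands for the part that bears it (a point fixed in the world has none). Each returns a list of dicts, best first, with "p" (0 to 1); they miss things now and then, are a little off and sometimes report something else, mostly with a low value. They report only what shows in the picture. A call takes as long as a camera call.
- find_in(target, camera): "location" ([row, column] in pixels, amid what is visible of it).
The state is a dict: "time_s": time; "joints": joint angles; "joint_velocities": joint speeds; "effort": joint torques, N m; "tcp_pos": TCP position; "ee_rot": TCP orientation; "wrist_force": force on the tool from outside, world axes, zero at the start; "moment": the same for the moment, N m; "gripper_width": opening from 0.0 (shut) to 1.0 (fully open); "gripper_force": force on a finger pad.
Only numpy, scipy, OpenCV 4.12 (cv2) and the standard library are available. Lean on these libraries where they do the work, as an engineer would, in place of code of your own. Each camera call takes 0.05 s, during which the arm holds its last target. There are 200 camera calls.

## Working session

There is one attempt and no reset: what is moved stays moved. The work goes in short steps, Python scripts to look and compute and a tool call to move; the robot and the scene stay as the last step left them, time stands still between calls to the robot, and variables do not carry over. Pictures are saved under pics/ and viewed, at most 10 in all, crops included, and the job is handed in when it is done.

Besides the shell and the picture viewer there is one more tool, called by a JSON object that holds its "op" and its "data", one argument or row to a line. arm_command: Moves the arm, as the interface text tells. Its arguments: {"type":"object","properties":{"motion":{"type":"array"}},"required":["motion"]}

```bash
mkdir -p pics
python3 - <<'E'
from station import *
import cv2,numpy as np
a=capture("scene");b=capture("top")
cv2.imwrite("pics/s.png",a[:,:,::-1]);cv2.imwrite("pics/t.png",b[:,:,::-1])
for c in("scene","top"):
    m=camera_model(c);print(c,m["fx"],m["cx"],m["cy"],np.round(-m["R"].T@m["t"],3),np.round(m["R"],2).tolist())
    for n in["tube_knob","tube_rim","stand","barrel_1","nest","lever_knob","lever_hinge"]:
        print(n,[(np.round(d["location"]).tolist(),round(d["p"],2)) for d in find_in(n,c)[:3]])
s=sense();print(s["time_s"],np.round(s["ee_rot"],3).tolist(),s["tcp_pos"])
E
```

```text
scene 447.2497446503828 308.6157856959204 245.66050874982406 [ 0.829 -0.283  0.887] [[0.68, 0.73, 0.0], [0.62, -0.57, -0.54], [-0.39, 0.37, -0.84]]
tube_knob [([349.0, 227.0], 0.7), ([360.0, 218.0], 0.59), ([355.0, 210.0], 0.45)]
tube_rim [([363.0, 221.0], 0.8)]
stand [([369.0, 216.0], 0.78), ([334.0, 336.0], 0.6), ([348.0, 227.0], 0.35)]
barrel_1 [([350.0, 227.0], 0.6), ([354.0, 212.0], 0.57), ([346.0, 241.0], 0.49)]
nest [([265.0, 399.0], 0.96)]
lever_knob [([226.0, 422.0], 0.82)]
lever_hinge [([261.0, 399.0], 0.73)]
top 521.6977706436309 316.7412028325736 242.73270521321015 [0.363 0.009 1.232] [[0.02, -1.0, -0.01], [-0.99, -0.02, -0.12], [0.12, 0.01, -0.99]]
tube_knob [([240.0, 432.0], 0.75), ([203.0, 242.0], 0.23)]
tube_rim [([239.0, 426.0], 0.86)]
stand [([244.0, 431.0], 0.9)]
barrel_1 [([230.0, 419.0], 0.67), ([232.0, 432.0], 0.61)]
nest [([206.0, 241.0], 0.72)]
lever_knob [([168.0, 232.0], 0.6), ([226.0, 407.0], 0.22)]
lever_hinge [([206.0, 242.0], 0.59)]
0.8 [[0.902, -0.432, -0.0], [-0.432, -0.902, 0.0], [-0.0, -0.0, -1.0]] [0.27001155 0.56363574 0.23057415]
```

Run:
```python
import cv2,numpy as np
a=cv2.imread("pics/s.png");b=cv2.imread("pics/t.png")
c=lambda i,r,q,w,h:cv2.resize(i[r:r+h,q:q+w],(400,300),interpolation=cv2.INTER_CUBIC)
x=np.vstack([np.hstack([c(a,290,140,160,120),c(a,190,330,160,120)]),np.hstack([c(b,180,350,160,120),c(b,130,160,160,120)])])
cv2.imwrite("pics/c.png",x)
```

```text
(no output)
```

View pics/s.png

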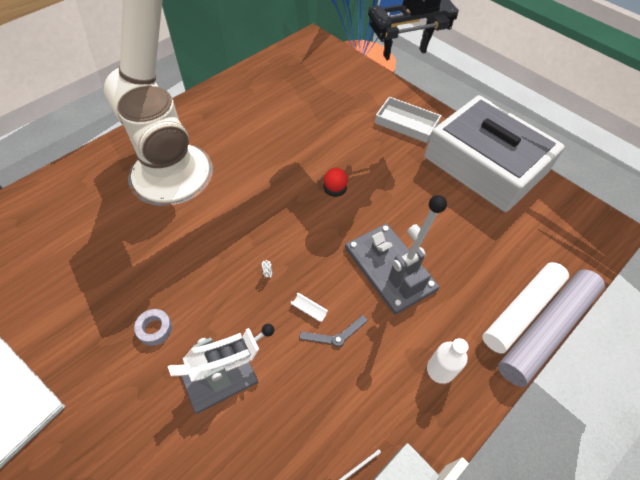

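View pics/c.png

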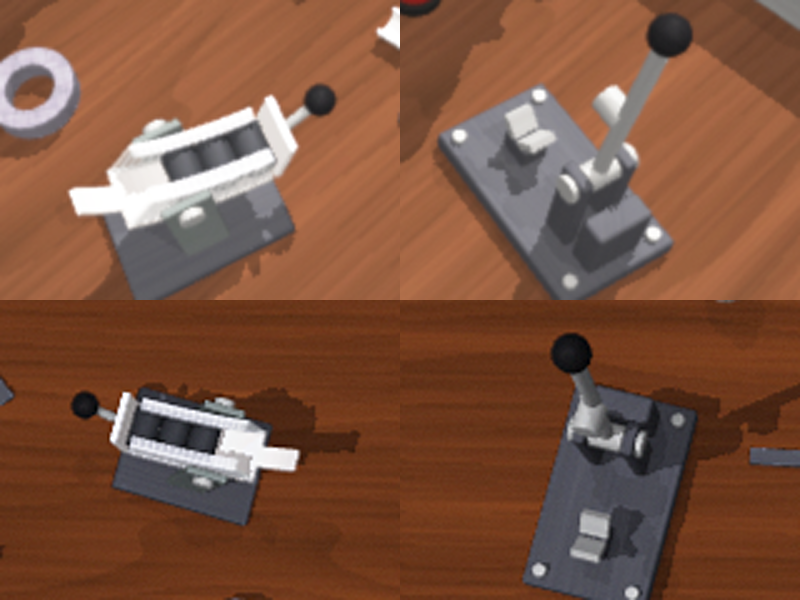

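The scene crop shows the tube knob at (row 329, col 268) and the rim at (371, 170). The lever knob is at (204, 438) and the V nest at (244, 382). In the top view they are at (222, 384), (244, 468), (151, 228) and (224, 237).

```bash
cat > h.py <<'E'
import numpy as np
from station import *
from scipy.optimize import least_squares
def proj(m,X):
    p=np.array(m["R"])@X+np.array(m["t"]); return np.array([m["fy"]*p[1]/p[2]+m["cy"],m["fx"]*p[0]/p[2]+m["cx"]])
def tubept(q,j,a,b,w=0):  # q=(x,y,yaw): a along, b above pivot, mouth dir yaw
    e=0.42-j; h=a*np.cos(e)-b*np.sin(e); z=a*np.sin(e)+b*np.cos(e)
    c,s=np.cos(q[2]),np.sin(q[2]); return np.array([q[0]+h*c-w*s,q[1]+h*s+w*c,.1+z])
def presspt(q,x,z,y=0): # q=(nest x,y,yaw of x axis)
    c,s=np.cos(q[2]),np.sin(q[2]); return np.array([q[0]+x*c-y*s,q[1]+x*s+y*c,z])
def leverknob(q,j):
    a=.09-j; return presspt(q,.085+.2*np.sin(a),.1+.2*np.cos(a))
E
python3 - <<'E'
from h import *
S,T=camera_model("scene"),camera_model("top")
def tri(a,b):
    f=lambda X:np.r_[proj(S,X)-a,proj(T,X)-b]; r=least_squares(f,[.5,0,.1]);return r.x,r.fun
for n,a,b in[("tk",(329,268),(222,384)),("rim",(371,170),(244,468)),("lk",(204,438),(151,228)),("nest",(244,382),(224,237))]:
    x,f=tri(a,b);print(n,x.round(4),f.round(1))
f=lambda q:np.r_[proj(S,tubept(q,0,-.105,.05))-(329,268),proj(T,tubept(q,0,-.105,.05))-(222,384),proj(S,tubept(q,0,.07,.003))-(371,170),proj(T,tubept(q,0,.07,.003))-(244,468)]
r=least_squares(f,[.35,-.25,-1.57]);print("tube",r.x.round(4),r.fun.round(1));q=r.x
V=lambda q:presspt(q,0,.05)
g=lambda q:np.r_[proj(S,leverknob(q,0))-(204,438),proj(T,leverknob(q,0))-(151,228),proj(S,V(q))-(244,382),proj(T,V(q))-(224,237)]
r=least_squares(g,[.4,.2,0]);print("press",r.x.round(4),r.fun.round(1))
print(tubept(q,0,-.105,.05),tubept(q,.7,-.105,.05),tubept(q,.7,.07,.003),leverknob(r.x,0),leverknob(r.x,1.66))
E
```

```text
tk [ 0.5473 -0.1188  0.107 ] [ 0.  -0.3 -0.2 -0.3]
rim [ 0.5002 -0.2946  0.1297] [ 0.  -0.1 -0.1 -0.2]
lk [0.641  0.1903 0.3005] [-0.   0.1  0.1  0.1]
nest [0.5448 0.2118 0.0467] [ 0.  -0.2 -0.1 -0.1]
tube [ 0.5169 -0.2326 -1.8278] [ 1.  -1.   0.6  0.1 -0.5  0.6 -0.5 -0.6]
press [ 0.542   0.2116 -0.2091] [ 1.1  0.8 -0.6  0.3 -1.5 -1.   0.8 -0.3]
[ 0.54640842 -0.1201082   0.1028396 ] [ 0.53899424 -0.14831954  0.17707012] [ 0.49954691 -0.29841851  0.08353827] [0.6427753  0.19020397 0.29919055] [0.42954982 0.23546186 0.10015927]
```

```bash
cat >> h.py <<'E'
Q=[0.5169,-0.2326,-1.8278]; P=[0.542,0.2116,-0.2091]
def go(target,yaw=None,grasp=True):
    """print tool-frame shift (mm) after turning in place to a vertical tool whose y axis has the given yaw"""
    s=sense();R=np.array(s["ee_rot"]);t=np.array(target,float)
    if grasp:t[2]-=.011
    Rn=R
    if yaw is not None:
        y=np.array([np.cos(yaw),np.sin(yaw),0]);z=np.array([0,0,-1.]);Rn=np.c_[np.cross(y,z),y,z]
        from scipy.spatial.transform import Rotation as Ro
        print("turn",Ro.from_matrix(R.T@Rn).as_rotvec().round(4))
    d=Rn.T@(t-s["tcp_pos"])*1000;print("t",s["time_s"],"shift",d.round(1),"rows",np.ceil(np.linalg.norm(d)/50))
E
python3 - <<'E'
from h import *
k=tubept(Q,0,-.105,.05);k[2]=.24;go(k,Q[2]-np.pi/2)
E
```

```text
turn [-0.000e+00  1.000e-04  1.381e+00]
t 0.8 shift [ 591.1 -441.2    1.6] rows 15.0
```

{"op": "arm_command", "data": {
  "motion": [
    [87, 0, 0, 0, 0, 0, 0.1381],
    [87, 0, 0, 0, 0, 0, 0.1381],
    [87, 0, 0, 0, 0, 0, 0.1381],
    [87, 0, 0, 0, 0, 0, 0.1381],
    [87, 0, 0, 0, 0, 0, 0.1381],
    [87, 0, 0, 0, 0, 0, 0.1381],
    [87, 0, 0, 0, 0, 0, 0.1381],
    [87, 0, 0, 0, 0, 0, 0.1381]
  ]
}}

```text
time_s: 1.6
tcp_pos: [0.27, 0.5636, 0.2306]
ee_rot: [[0.013, -1.0, -0.0], [-1.0, -0.013, 0.0], [-0.0, 0.0, -1.0]]
wrist_force: [0.6, 0.7, -0.8]
gripper_width: 0.996
gripper_force: 0.0
```

{"op": "arm_command", "data": {
  "motion": [
    [87, 0, 0, 0, 0, 0, 0.1381],
    [87, 0, 0, 0, 0, 0, 0.1381],
    [87, 37, -27.6, 0, 0, 0, 0],
    [87, 37, -27.6, 0, 0, 0, 0],
    [87, 37, -27.6, 0, 0, 0, 0],
    [87, 37, -27.6, 0, 0, 0, 0],
    [87, 37, -27.6, 0, 0, 0, 0],
    [87, 37, -27.6, 0, 0, 0, 0]
  ]
}}

```text
time_s: 2.4
tcp_pos: [0.3741, 0.3051, 0.2309]
ee_rot: [[-0.254, -0.967, 0.001], [-0.967, 0.254, 0.001], [-0.001, -0.0, -1.0]]
wrist_force: [1.6, 1.0, 0.1]
gripper_width: 0.999
gripper_force: 0.0
```

{"op": "arm_command", "data": {
  "motion": [
    [87, 37, -27.6, 0, 0, 0, 0],
    [87, 37, -27.6, 0, 0, 0, 0],
    [87, 37, -27.6, 0, 0, 0, 0],
    [87, 37, -27.6, 0, 0, 0, 0],
    [87, 37, -27.6, 0, 0, 0, 0],
    [87, 37, -27.6, 0, 0, 0, 0],
    [87, 37, -27.6, 0, 0, 0, 0],
    [87, 37, -27.6, 0, 0, 0, 0]
  ]
}}

```text
time_s: 3.2
tcp_pos: [0.5126, -0.0374, 0.231]
ee_rot: [[-0.254, -0.967, 0.001], [-0.967, 0.254, 0.0], [-0.0, -0.001, -1.0]]
wrist_force: [1.0, 1.1, 0.3]
gripper_width: 0.998
gripper_force: 0.0
```

Run:
```python
from h import *
import cv2
m=camera_model("wrist");a=capture("wrist");cv2.imwrite("pics/w1.png",a[:,:,::-1])
for p in [tubept(Q,0,-.105,.05),tubept(Q,0,.07,.003)]:print(proj(m,p))
k=tubept(Q,0,-.105,.05);go(k,Q[2]-np.pi/2)
s=sense();print(s["tcp_pos"],s["wrist_force"],[ (d["location"],d["p"]) for d in find_in("tube_knob","wrist")[:2]])
```

```text
[122.79055619 242.33391231]
[-290.02864997  207.59751077]
turn [-0.0016 -0.0019 -0.0047]
t 3.25 shift [ 67.3 -50.8 138.8] rows 4.0
[ 0.5143979  -0.04215951  0.23066991] [ 3.76411223 -1.77194543  1.38921857] [([63.0, 247.8], 0.84)]
```

View pics/w1.png

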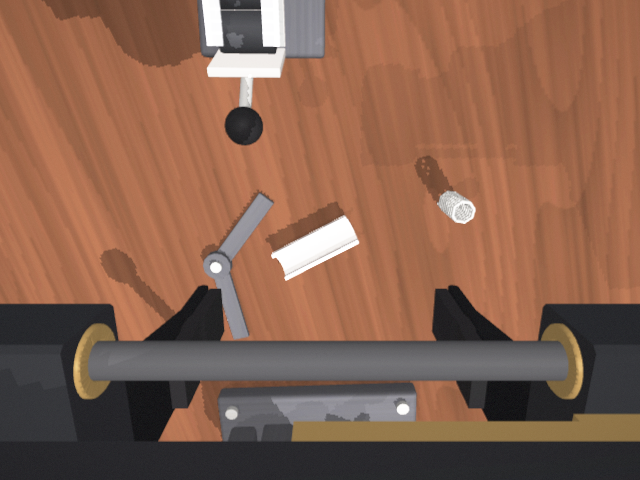

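{"op": "arm_command", "data": {
  "motion": [
    [60, 36, -27, 0, 0, 0, 0],
    [60, 36, -27, 0, 0, 0, 0],
    [60, 0, 0, 30, 0, 0, 0],
    [60, 0, 0, 20, 0, 0, 0],
    [60, 0, 0, 0, 0, 0, 0],
    [60, 0, 0, 0, 0, 0, 0]
  ]
}}

```text
time_s: 3.9
tcp_pos: [0.5463, -0.1186, 0.1811]
ee_rot: [[-0.253, -0.967, 0.0], [-0.967, 0.253, -0.001], [0.001, -0.0, -1.0]]
wrist_force: [0.5, -0.2, 0.3]
gripper_width: 0.693
gripper_force: 0.0
```

Run:
```python
from h import *
k=tubept(Q,0,-.105,.05);go(k,Q[2]-np.pi/2)
```

```text
turn [-0.0005 -0.0005  0.0011]
t 3.9 shift [ 1.4 -0.5 89.3] rows 2.0
```

{"op": "arm_command", "data": {
  "motion": [
    [60, 1, 0, 35, 0, 0, 0],
    [60, 0, 0, 35, 0, 0, 0],
    [60, 0, 0, 19, 0, 0, 0],
    [0, 0, 0, 0, 0, 0, 0],
    [0, 0, 0, 0, 0, 0, 0],
    [0, 0, 0, 0, 0, 0, 0],
    [0, 0, 0, 0, 0, 0, 0],
    [0, 0, 0, 0, 0, 0, 0]
  ]
}}

```text
time_s: 4.7
tcp_pos: [0.5464, -0.1198, 0.0928]
ee_rot: [[-0.254, -0.967, 0.002], [-0.967, 0.254, 0.0], [-0.001, -0.002, -1.0]]
wrist_force: [0.7, -0.1, -0.1]
gripper_width: 0.318
gripper_force: 0.0
```

Run:
```python
from h import *
s=sense();print(s["gripper_width"]*87,s["gripper_force"],s["wrist_force"])
prev=tubept(Q,0,-.105,.05)
R=np.array(s["ee_rot"])
for j in np.arange(.06,.85,.06):
    k=tubept(Q,j,-.105,.05);print(round(j,2),(R.T@(k-prev)*1000).round(2));prev=k
```

```text
27.679119545875036 0.0 [ 0.74108202 -0.14414565 -0.13812148]
0.06 [ 0.37 -0.02 -6.97]
0.12 [ 0.79 -0.02 -6.93]
0.18 [ 1.21 -0.02 -6.87]
0.24 [ 1.62 -0.02 -6.79]
0.3 [ 2.02 -0.01 -6.68]
0.36 [ 2.42 -0.01 -6.54]
0.42 [ 2.81 -0.01 -6.39]
0.48 [ 3.18 -0.01 -6.21]
0.54 [ 3.55 -0.01 -6.01]
0.6 [ 3.9  -0.01 -5.78]
0.66 [ 4.24 -0.01 -5.54]
0.72 [ 4.57 -0.01 -5.27]
0.78 [ 4.88 -0.01 -4.99]
0.84 [ 5.17 -0.01 -4.69]
```

{"op": "arm_command", "data": {
  "motion": [
    [0, 0, 0, 0, 0, 0, 0],
    [0, 0, 0, 0, 0, 0, 0],
    [0, 0.2, 0, -3.5, 0, 0, 0],
    [0, 0.2, 0, -3.5, 0, 0, 0],
    [0, 0.4, 0, -3.5, 0, 0, 0],
    [0, 0.4, 0, -3.5, 0, 0, 0],
    [0, 0.6, 0, -3.4, 0, 0, 0],
    [0, 0.6, 0, -3.4, 0, 0, 0]
  ]
}}

```text
time_s: 5.5
tcp_pos: [0.5455, -0.1221, 0.1126]
ee_rot: [[-0.254, -0.967, 0.001], [-0.967, 0.254, 0.0], [-0.0, -0.001, -1.0]]
wrist_force: [3.6, 0.8, -5.5]
gripper_width: 0.254
gripper_force: 30.0
```

{"op": "arm_command", "data": {
  "motion": [
    [0, 0.8, 0, -3.4, 0, 0, 0],
    [0, 0.8, 0, -3.4, 0, 0, 0],
    [0, 1, 0, -3.3, 0, 0, 0],
    [0, 1, 0, -3.3, 0, 0, 0],
    [0, 1.2, 0, -3.3, 0, 0, 0],
    [0, 1.2, 0, -3.3, 0, 0, 0],
    [0, 1.4, 0, -3.2, 0, 0, 0],
    [0, 1.4, 0, -3.2, 0, 0, 0]
  ]
}}

```text
time_s: 6.3
tcp_pos: [0.5432, -0.1309, 0.1391]
ee_rot: [[-0.254, -0.967, 0.001], [-0.967, 0.254, -0.0], [-0.0, -0.001, -1.0]]
wrist_force: [5.7, 0.7, -5.6]
gripper_width: 0.252
gripper_force: 30.0
```

{"op": "arm_command", "data": {
  "motion": [
    [0, 1.1, 0, -2.1, 0, 0, 0],
    [0, 1.1, 0, -2.1, 0, 0, 0],
    [0, 1.1, 0, -2, 0, 0, 0],
    [0, 1.2, 0, -2, 0, 0, 0],
    [0, 1.2, 0, -2, 0, 0, 0],
    [0, 1.2, 0, -2, 0, 0, 0],
    [0, 0, 0, 0, 0, 0, 0],
    [0, 0, 0, 0, 0, 0, 0]
  ]
}}

```text
time_s: 7.1
tcp_pos: [0.5413, -0.1376, 0.1515]
ee_rot: [[-0.254, -0.967, 0.001], [-0.967, 0.254, -0.0], [0.0, -0.001, -1.0]]
wrist_force: [4.1, -0.4, -1.2]
gripper_width: 0.252
gripper_force: 30.0
```

```bash
cat >> h.py <<'E'
def joint():
    g=np.array(sense()["tcp_pos"])+[0,0,.011]
    d=[np.linalg.norm(tubept(Q,j,-.105,.05)-g) for j in np.linspace(0,1.2,1201)]
    print("joint by grip",np.argmin(d)/1000,"off mm",round(min(d)*1000,1),"z",round(float(g[2]),4))
E
python3 - <<'E'
from h import *
import cv2
joint();print(sense()["gripper_force"],sense()["gripper_width"]*87)
a=capture("scene")
cv2.imwrite("pics/s2.png",cv2.resize(a[300:420,140:300],(800,600),interpolation=cv2.INTER_CUBIC)[:,:,::-1])
m=camera_model("scene")
for j in(.5,.55,.6,.65):
  r=tubept(Q,j,.07,.003);k=tubept(Q,j,-.105,.05);b=[proj(m,tubept(Q,j,.07-d,.016)) for d in(.02,.024,.05)]
  f=lambda p:((p[::-1]-[140,300])*5).round()
  print(j,f(proj(m,r)),f(proj(m,k)),*map(f,b))
E
```

```text
joint by grip 0.543 off mm 0.5 z 0.1625
29.993303627707064 21.965470857640735
0.5 [157. 392.] [583. 110.] [199. 354.] [210. 348.] [279. 312.]
0.55 [161. 394.] [574. 108.] [199. 357.] [210. 351.] [277. 314.]
0.6 [164. 397.] [564. 106.] [200. 360.] [210. 354.] [276. 316.]
0.65 [168. 399.] [553. 105.] [201. 362.] [211. 356.] [275. 317.]
```

View pics/s2.png

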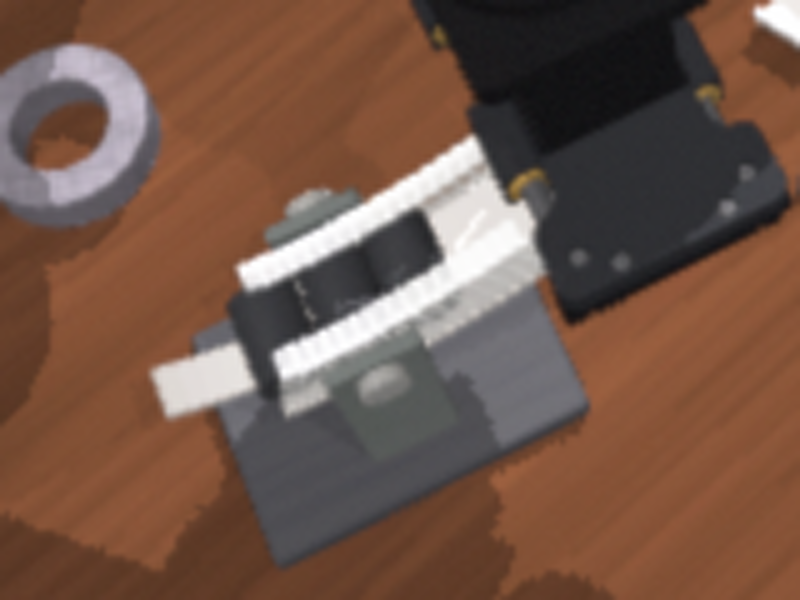

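At 0.54 rad the rim is at crop (393, 163), as predicted. Barrel 1 is about 40 mm from the rim, half out of the walls.

{"op": "arm_command", "data": {
  "motion": [
    [0, 1.3, 0, -1.9, 0, 0, 0],
    [0, 1.3, 0, -1.9, 0, 0, 0],
    [0, 1.4, 0, -1.9, 0, 0, 0],
    [0, 1.4, 0, -1.8, 0, 0, 0],
    [0, 1.4, 0, -1.8, 0, 0, 0],
    [0, 1.4, 0, -1.8, 0, 0, 0],
    [0, 1.5, 0, -1.8, 0, 0, 0],
    [0, 1.5, 0, -1.8, 0, 0, 0]
  ]
}}

```text
time_s: 7.95
tcp_pos: [0.5386, -0.1478, 0.1655]
ee_rot: [[-0.254, -0.967, 0.001], [-0.967, 0.254, 0.001], [-0.001, -0.001, -1.0]]
wrist_force: [5.6, 1.5, -5.0]
gripper_width: 0.252
gripper_force: 30.0
```

{"op": "arm_command", "data": {
  "motion": [
    [0, 0, 0, 0, 0, 0, 0],
    [0, 0, 0, 0, 0, 0, 0],
    [0, 0, 0, 0, 0, 0, 0],
    [0, 0, 0, 0, 0, 0, 0]
  ]
}}

```text
time_s: 8.35
tcp_pos: [0.5385, -0.148, 0.1658]
ee_rot: [[-0.254, -0.967, 0.001], [-0.967, 0.254, 0.0], [-0.0, -0.0, -1.0]]
wrist_force: [3.5, 1.4, -2.5]
gripper_width: 0.254
gripper_force: 30.0
```

```bash
cat > v.py <<'E'
import sys
from h import *
import cv2
joint();J=float(sys.argv[2])
a=capture("scene");m=camera_model("scene")
im=cv2.resize(a[320:400,160:267],(800,600),interpolation=cv2.INTER_CUBIC)[:,:,::-1].copy();k=800/107
f=lambda p:tuple(int(v) for v in ((p[::-1]-[160,320])*[k,7.5]).round())
# predicted outline of the barrel ends at distance d from the rim (green 24 mm, yellow 14 mm, red 34)
for d,c in((.014,(0,255,255)),(.024,(0,255,0)),(.034,(0,0,255))):
  for w in(-.018,.018):
    pts=[f(proj(m,tubept(Q,J,.07-d+.013*np.cos(t),.0165+.013*np.sin(t),w))) for t in np.linspace(0,6.28,24)]
    cv2.polylines(im,[np.array(pts)],True,c,1)
cv2.circle(im,f(proj(m,tubept(Q,J,.07,.003))),4,(255,0,255),-1)
cv2.imwrite(sys.argv[1],im)
print(find_in("barrel_1","scene")[:3])
E
python3 v.py pics/s3.png 0.70
```

```text
joint by grip 0.697 off mm 0.6 z 0.1768
[{'location': [373.8, 183.7], 'p': 0.69}, {'location': [354.9, 211.3], 'p': 0.57}, {'location': [363.3, 199.0], 'p': 0.54}]
```

View pics/s3.png

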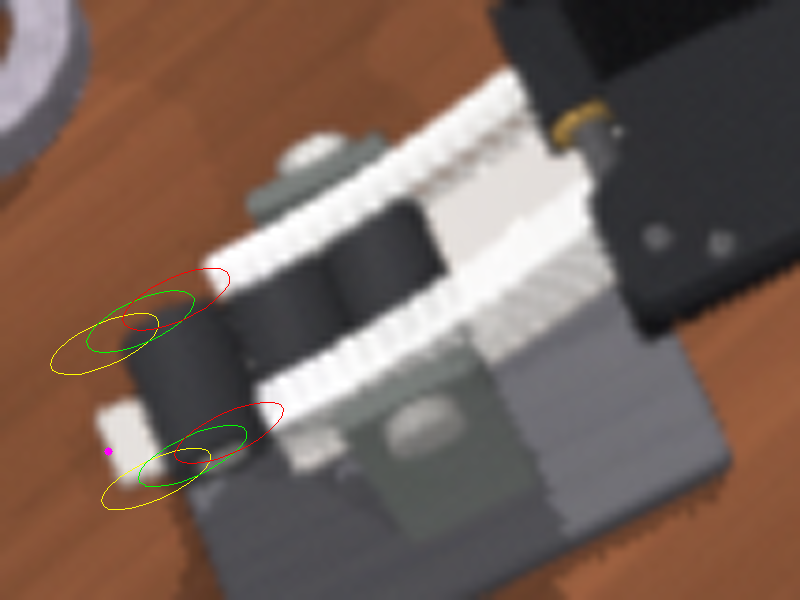

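At 0.697 rad the rim dot matches (450, 108). The overlay ignored the floor's curve, so I'll fit the barrel position with the curved floor, centre of curvature at (-6, 96) mm.

```bash
cat > v.py <<'E'
import sys
from h import *
import cv2
joint();J=float(sys.argv[2])
a=capture("scene");m=camera_model("scene")
im=cv2.resize(a[320:400,160:267],(800,600),interpolation=cv2.INTER_CUBIC)[:,:,::-1].copy();k=800/107
f=lambda p:((p[::-1]-[160,320])*[k,7.5])
g=cv2.cvtColor(im,cv2.COLOR_BGR2GRAY)
best=[]
for th in np.arange(.3,.70,.01):
  c=(-.006+.107*np.sin(th),.096-.107*np.cos(th))
  P=np.array([f(proj(m,tubept(Q,J,c[0]+.013*np.cos(t),c[1]+.013*np.sin(t),w))) for w in(-.018,.018) for t in np.linspace(0,6.28,24)])
  h=cv2.convexHull(P.astype(np.int32)); M=np.zeros_like(g);cv2.fillPoly(M,[h],1)
  O=cv2.dilate(M,np.ones((25,25)))-M
  best.append((g[O>0].mean()-g[M>0].mean(),th,70-1000*c[0],h))
best.sort(key=lambda b:-b[0])
for b in best[:4]:print([round(float(x),2) for x in b[:3]])
cv2.polylines(im,[best[0][3]],True,(0,255,0),1)
cv2.imwrite(sys.argv[1],im)
E
python3 v.py pics/s4.png 0.697
```

```text
joint by grip 0.697 off mm 0.6 z 0.1768
[49.29, 0.5, 24.7]
[46.09, 0.49, 25.64]
[45.78, 0.51, 23.77]
[39.88, 0.48, 26.59]
```

View pics/s4.png

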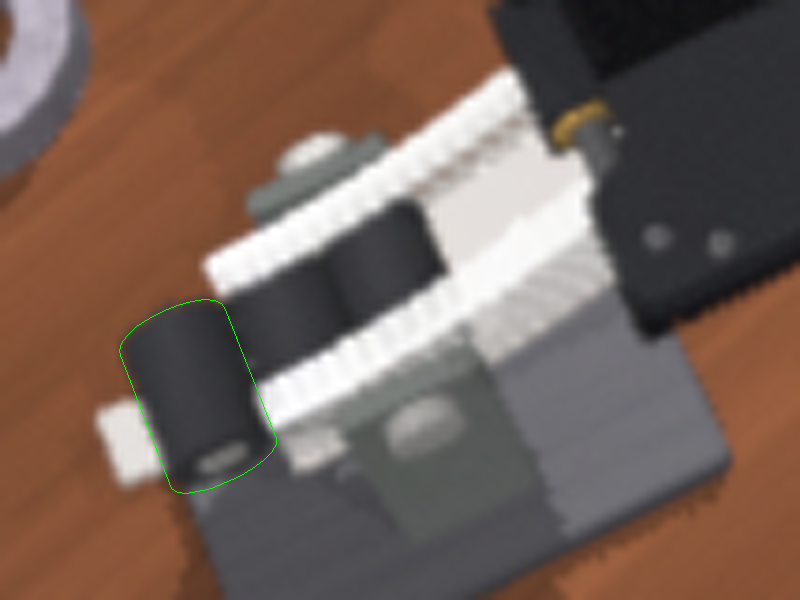

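The outline fits well: barrel 1's centre is about 24.7 mm from the rim. A little more tilt is needed, to about 0.74 rad.

{"op": "arm_command", "data": {
  "motion": [
    [0, 0.8, 0, -0.9, 0, 0, 0],
    [0, 0.8, 0, -0.9, 0, 0, 0],
    [0, 0.8, 0, -0.9, 0, 0, 0],
    [0, 0.8, 0, -0.9, 0, 0, 0],
    [0, 0, 0, 0, 0, 0, 0],
    [0, 0, 0, 0, 0, 0, 0],
    [0, 0, 0, 0, 0, 0, 0],
    [0, 0, 0, 0, 0, 0, 0]
  ]
}}

```text
time_s: 9.3
tcp_pos: [0.5377, -0.1511, 0.1692]
ee_rot: [[-0.254, -0.967, 0.0], [-0.967, 0.254, 0.0], [-0.0, -0.0, -1.0]]
wrist_force: [5.3, 1.7, -2.7]
gripper_width: 0.255
gripper_force: 30.0
```

```bash
python3 v.py pics/s5.png 0.737
```

```text
joint by grip 0.737 off mm 0.7 z 0.1802
[48.22, 0.5, 24.7]
[46.87, 0.51, 23.77]
[44.17, 0.49, 25.64]
[40.47, 0.52, 22.83]
```

{"op": "arm_command", "data": {
  "motion": [
    [0, 0.4, 0, -0.4, 0, 0, 0],
    [0, 0.4, 0, -0.4, 0, 0, 0],
    [0, 0.4, 0, -0.4, 0, 0, 0],
    [0, 0.4, 0, -0.4, 0, 0, 0],
    [0, 0, 0, 0, 0, 0, 0],
    [0, 0, 0, 0, 0, 0, 0],
    [0, 0, 0, 0, 0, 0, 0],
    [0, 0, 0, 0, 0, 0, 0]
  ]
}}

```text
time_s: 10.15
tcp_pos: [0.5373, -0.1525, 0.1708]
ee_rot: [[-0.254, -0.967, 0.001], [-0.967, 0.254, 0.0], [-0.001, -0.0, -1.0]]
wrist_force: [5.2, 3.2, -3.1]
gripper_width: 0.252
gripper_force: 30.0
```

```bash
python3 v.py pics/s6.png 0.757
```

```text
joint by grip 0.755 off mm 0.6 z 0.1818
[47.83, 0.5, 24.7]
[47.34, 0.51, 23.77]
[43.69, 0.49, 25.64]
[41.89, 0.52, 22.83]
```

{"op": "arm_command", "data": {
  "motion": [
    [0, 0.4, 0, -0.4, 0, 0, 0],
    [0, 0.4, 0, -0.4, 0, 0, 0],
    [0, 0.4, 0, -0.4, 0, 0, 0],
    [0, 0.4, 0, -0.4, 0, 0, 0],
    [0, 0.4, 0, -0.4, 0, 0, 0],
    [0, 0, 0, 0, 0, 0, 0],
    [0, 0, 0, 0, 0, 0, 0],
    [0, 0, 0, 0, 0, 0, 0]
  ]
}}

```text
time_s: 11.0
tcp_pos: [0.5368, -0.1544, 0.1727]
ee_rot: [[-0.254, -0.967, 0.001], [-0.967, 0.254, 0.001], [-0.001, -0.0, -1.0]]
wrist_force: [5.5, 2.2, -3.5]
gripper_width: 0.256
gripper_force: 30.0
```

```bash
python3 v.py pics/s7.png 0.778
```

```text
joint by grip 0.779 off mm 0.7 z 0.1837
[27.74, 0.47, 27.54]
[27.68, 0.48, 26.59]
[27.38, 0.46, 28.5]
[26.73, 0.49, 25.64]
```

View pics/s7.png

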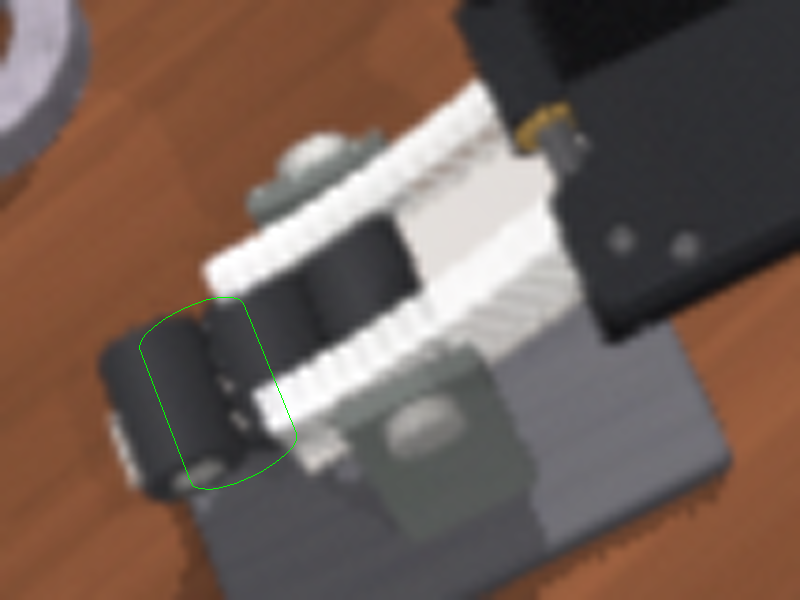

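Barrel 1 has stepped forward: its near end is at (475, 200), about 22 mm from the rim and clear of the walls. It is on the tongue, so I stop the tilt here and release the knob.

{"op": "arm_command", "data": {
  "motion": [
    [60, 0, 0, 0, 0, 0, 0],
    [60, 0, 0, 0, 0, 0, 0],
    [60, 0, 0, 0, 0, 0, 0],
    [60, 0, 0, -20, 0, 0, 0],
    [60, 0, 0, -40, 0, 0, 0],
    [60, 0, 0, 0, 0, 0, 0],
    [60, 0, 0, 0, 0, 0, 0]
  ]
}}

```text
time_s: 11.75
tcp_pos: [0.5361, -0.155, 0.2338]
ee_rot: [[-0.255, -0.967, 0.001], [-0.967, 0.255, 0.0], [-0.0, -0.001, -1.0]]
wrist_force: [0.5, 0.2, -1.0]
gripper_width: 0.677
gripper_force: 0.0
```

Run:
```python
from h import *
import cv2
a=capture("scene");b=capture("top");m=camera_model("scene")
print([(d["location"],round(d["p"],2)) for d in find_in("barrel_1","scene")[:3]],[(d["location"],round(d["p"],2)) for d in find_in("barrel_1","top")[:3]])
cv2.imwrite("pics/s8.png",a[:,:,::-1])
T=camera_model("top");J=.779
f=lambda p:p
for th in(.5,.53,.56):
  c=(-.006+.107*np.sin(th),.096-.107*np.cos(th));p=tubept(Q,J,*c);print(th,p.round(4),proj(m,p).round(1),proj(T,p).round(1))
p[:]=tubept(Q,J,.0525,.004);print(p)
k=p.copy();k[2]=.23;go(k,Q[2]-np.pi/2)
```

```text
[([374.7, 179.1], 0.64), ([356.6, 206.3], 0.55)] [([239.4, 448.3], 0.58), ([233.1, 435.6], 0.54)]
0.5 [ 0.5059 -0.2743  0.086 ] [373.1 187.4] [243.5 453.1]
0.53 [ 0.5051 -0.2774  0.0865] [373.9 185.7] [243.8 454.6]
0.56 [ 0.5043 -0.2804  0.0871] [374.6 183.9] [244.2 456. ]
[ 0.50404887 -0.28149786  0.08529974]
turn [ 0.003  -0.0006 -0.0003]
t 11.95 shift [130.5  -1.7  12.6] rows 3.0
```

{"op": "arm_command", "data": {
  "motion": [
    [60, 40, -0.8, -10, 0, 0, 0],
    [60, 40, -0.9, -10, 0, 0, 0],
    [60, 0, 0, 0, 0, 0, 0],
    [60, 0, 0, 0, 0, 0, 0]
  ]
}}

```text
time_s: 12.35
tcp_pos: [0.5172, -0.2333, 0.252]
ee_rot: [[-0.256, -0.967, -0.002], [-0.967, 0.256, 0.001], [-0.0, 0.002, -1.0]]
wrist_force: [0.2, -0.6, 0.3]
gripper_width: 0.69
gripper_force: 0.0
```

Run:
```python
from h import *
import cv2
m=camera_model("wrist");a=capture("wrist")
J=.779
im=a[:,:,::-1].copy()
for th,col in((.5,(0,0,255)),(.54,(0,255,0)),(.58,(0,255,255))):
  c=(-.006+.107*np.sin(th),.096-.107*np.cos(th));p=tubept(Q,J,*c);print(th,proj(m,p).round(1),p.round(4))
  P=np.array([proj(m,tubept(Q,J,c[0]+.013*np.cos(t),c[1]+.013*np.sin(t),w))[::-1] for w in(-.018,.018) for t in np.linspace(0,6.28,24)])
  cv2.polylines(im,[cv2.convexHull(P.astype(np.int32))],True,col,1)
r=proj(m,tubept(Q,J,.07,.003));print("rim",r)
cv2.circle(im,tuple(int(v) for v in r[::-1]),3,(255,0,255),-1)
cv2.imwrite("pics/w2.png",im)
print([(d["location"],round(d["p"],2)) for d in find_in("barrel_1","wrist")[:3]])
```

```text
0.5 [162.3 327.6] [ 0.5059 -0.2743  0.086 ]
0.54 [156.6 327.6] [ 0.5049 -0.2784  0.0867]
0.58 [150.8 327.6] [ 0.5038 -0.2825  0.0876]
rim [128.8863834  327.53394803]
[([154.1, 329.4], 0.98), ([227.3, 331.9], 0.93), ([183.7, 325.6], 0.74)]
```

View pics/w2.png

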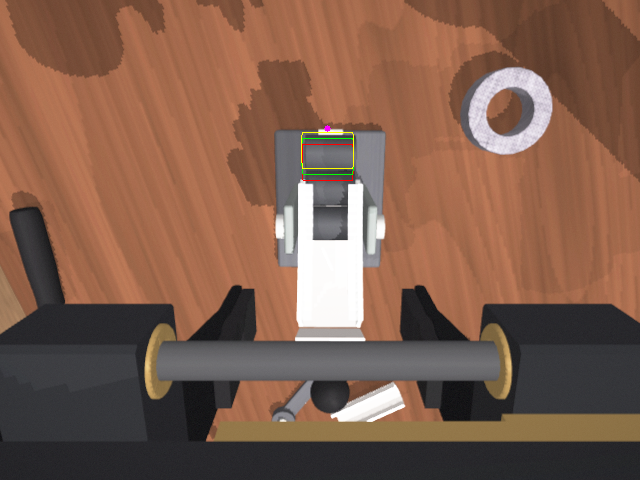

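Barrel 1 shows at (154, 329), matching theta of about 0.56, so its centre is about 19 mm from the rim with a strip of tongue still visible ahead.

Run:
```python
from h import *
p=tubept(Q,.779,.0536,.0052);print(p);go(p,Q[2]-np.pi/2)
```

```text
[ 0.50367993 -0.28290167  0.08603677]
turn [0.002  0.0001 0.0002]
t 12.45 shift [ 52.6   0.5 176.9] rows 4.0
```

{"op": "arm_command", "data": {
  "motion": [
    [60, 26, 0.2, 0, 0, 0, 0],
    [60, 26, 0.3, 10, 0, 0, 0],
    [60, 0, 0, 45, 0, 0, 0],
    [60, 0, 0, 45, 0, 0, 0],
    [60, 0, 0, 30, 0, 0, 0],
    [60, 0, 0, 0, 0, 0, 0],
    [60, 0, 0, 0, 0, 0, 0]
  ]
}}

```text
time_s: 13.15
tcp_pos: [0.5049, -0.2824, 0.1232]
ee_rot: [[-0.252, -0.968, -0.001], [-0.968, 0.252, -0.001], [0.001, 0.0, -1.0]]
wrist_force: [0.7, 0.6, 0.9]
gripper_width: 0.691
gripper_force: 0.0
```

Run:
```python
from h import *
p=tubept(Q,.779,.0536,.0052);go(p,Q[2]-np.pi/2);print(sense()["wrist_force"])
```

```text
turn [ 0.0004 -0.0008  0.0019]
t 13.15 shift [ 0.8  1.  48.1] rows 1.0
[0.7436977  0.56166112 0.8872309 ]
```

{"op": "arm_command", "data": {
  "motion": [
    [60, 0.5, 0.5, 24, 0, 0, 0],
    [60, 0, 0, 22, 0, 0, 0],
    [60, 0, 0, 1, 0, 0, 0],
    [36, 0, 0, 0, 0, 0, 0],
    [30, 0, 0, 0, 0, 0, 0],
    [30, 0, 0, 0, 0, 0, 0],
    [30, 0, 0, 0, 0, 0, 0],
    [30, 0, 0, 0, 0, 0, 0]
  ]
}}

```text
time_s: 13.95
tcp_pos: [0.5041, -0.2833, 0.0769]
ee_rot: [[-0.254, -0.967, 0.002], [-0.967, 0.254, -0.001], [0.0, -0.002, -1.0]]
wrist_force: [-0.5, 1.1, 3.0]
gripper_width: 0.41
gripper_force: 30.0
```

{"op": "arm_command", "data": {
  "motion": [
    [30, 0, 0, 0, 0, 0, 0],
    [30, 0, 0, 0, 0, 0, 0]
  ]
}}

```text
time_s: 14.15
tcp_pos: [0.5041, -0.2833, 0.0769]
ee_rot: [[-0.254, -0.967, 0.001], [-0.967, 0.254, -0.001], [0.0, -0.001, -1.0]]
wrist_force: [-0.5, 1.0, 5.3]
gripper_width: 0.41
gripper_force: 30.0
```

{"op": "arm_command", "data": {
  "motion": [
    [30, 1, 0, -3, 0, 0, 0],
    [30, 3, 0, -6, 0, 0, 0],
    [30, 4, 0, -15, 0, 0, 0],
    [30, 0, 0, -30, 0, 0, 0],
    [30, 0, 0, -40, 0, 0, 0],
    [30, 0, 0, -30, 0, 0, 0],
    [30, 0, 0, 0, 0, 0, 0]
  ]
}}

```text
time_s: 14.85
tcp_pos: [0.5039, -0.2923, 0.2053]
ee_rot: [[-0.254, -0.967, 0.01], [-0.967, 0.254, -0.004], [0.001, -0.01, -1.0]]
wrist_force: [-0.2, -0.5, -0.9]
gripper_width: 0.41
gripper_force: 30.0
```

Run:
```python
from h import *
import cv2
print(sense()["gripper_width"]*87,sense()["gripper_force"])
a=capture("scene")
print([(d["location"],round(d["p"],2)) for d in find_in("barrel_1","scene")[:4]])
p=presspt(P,0,.20);print(p,P[2]+np.pi/2);go(p,P[2]-np.pi/2)
m=camera_model("wrist");b=capture("wrist")
g=np.array(sense()["tcp_pos"])+[0,0,.011]
print(proj(m,g),[(d["location"],round(d["p"],2)) for d in find_in("barrel_1","wrist")[:4]])
```

```text
35.67610747717402 29.999859547242522
[([364.5, 195.3], 0.78)]
[0.542  0.2116 0.2   ] 1.3616963267948965
turn [-1.3000e-03 -3.0000e-04 -1.6193e+00]
t 14.95 shift [ -64.5 -500.    11.3] rows 11.0
[331.8943252  329.91001199] [([289.2, 328.3], 0.69), ([320.4, 327.0], 0.57), ([396.0, 332.1], 0.4)]
```

{"op": "arm_command", "data": {
  "motion": [
    [30, 0, 0, 0, 0, 0, -0.145],
    [30, 0, 0, 0, 0, 0, -0.145],
    [30, 0, 0, 0, 0, 0, -0.145],
    [30, 0, 0, 0, 0, 0, -0.145],
    [30, 0, 0, 0, 0, 0, -0.145],
    [30, 0, 0, 0, 0, 0, -0.145],
    [30, 0, 0, 0, 0, 0, -0.145],
    [30, 0, 0, 0, 0, 0, -0.145]
  ]
}}

```text
time_s: 15.85
tcp_pos: [0.5007, -0.2906, 0.1979]
ee_rot: [[0.789, -0.615, -0.004], [-0.615, -0.789, 0.001], [-0.004, 0.001, -1.0]]
wrist_force: [-0.1, 0.3, -0.8]
gripper_width: 0.409
gripper_force: 30.0
```

{"op": "arm_command", "data": {
  "motion": [
    [30, 0, 0, 0, 0, 0, -0.145],
    [30, 0, 0, 0, 0, 0, -0.145],
    [30, 0, 0, 0, 0, 0, -0.145],
    [30, 0, 0, 0, 0, 0, -0.024],
    [30, -5, -41, 0, 0, 0, 0],
    [30, -5, -41, 0, 0, 0, 0],
    [30, -5, -41, 0, 0, 0, 0],
    [30, -5, -41, 0, 0, 0, 0]
  ]
}}

```text
time_s: 16.65
tcp_pos: [0.5154, -0.1249, 0.1989]
ee_rot: [[0.978, -0.21, -0.002], [-0.21, -0.978, -0.0], [-0.002, 0.0, -1.0]]
wrist_force: [1.0, -0.1, -0.3]
gripper_width: 0.409
gripper_force: 30.0
```

{"op": "arm_command", "data": {
  "motion": [
    [30, -5, -41, 0, 0, 0, 0],
    [30, -5, -41, 0, 0, 0, 0],
    [30, -5, -41, 0, 0, 0, 0],
    [30, -5, -41, 0, 0, 0, 0],
    [30, -5, -41, 0, 0, 0, 0],
    [30, -5, -41, 0, 0, 0, 0],
    [30, -5, -41, 0, 0, 0, 0],
    [30, -6, -41, 0, 0, 0, 0]
  ]
}}

```text
time_s: 17.45
tcp_pos: [0.5434, 0.2045, 0.1988]
ee_rot: [[0.978, -0.21, -0.002], [-0.21, -0.978, -0.001], [-0.001, 0.001, -1.0]]
wrist_force: [0.9, -0.2, -0.7]
gripper_width: 0.413
gripper_force: 30.0
```

{"op": "arm_command", "data": {
  "motion": [
    [30, 0, 0, 30, 0, 0, 0],
    [30, 0, 0, 20, 0, 0, 0],
    [30, 0, 0, 0, 0, 0, 0],
    [30, 0, 0, 0, 0, 0, 0]
  ]
}}

```text
time_s: 17.85
tcp_pos: [0.5439, 0.2028, 0.1495]
ee_rot: [[0.978, -0.208, -0.001], [-0.208, -0.978, -0.001], [-0.001, 0.001, -1.0]]
wrist_force: [1.1, 0.2, -0.3]
gripper_width: 0.414
gripper_force: 30.0
```

Run:
```python
from h import *
import cv2
go(presspt(P,.003,.062),P[2]-np.pi/2)
m=camera_model("wrist");b=capture("wrist");cv2.imwrite("pics/w3.png",b[:,:,::-1])
print("nest V",proj(m,presspt(P,0,.046)),[(d["location"],round(d["p"],2)) for d in find_in("nest","wrist")[:2]])
```

```text
turn [ 0.0015  0.0005 -0.0007]
t 17.85 shift [-0.7 -8.2 98.5] rows 2.0
nest V [248.85205376 315.1809608 ] [([144.9, 315.0], 0.69)]
```

Run:
```python
from h import *
import cv2
m=camera_model("wrist");im=cv2.imread("pics/w3.png")
for z,c in((.06,(0,255,0)),):
  P4=np.array([proj(m,presspt(P,x,z,y))[::-1] for x,y in((-.0225,-.013),(.0225,-.013),(.0225,.013),(-.0225,.013))])
  cv2.polylines(im,[P4.astype(np.int32)],True,c,1)
for y in(-.028,.028):
  P4=np.array([proj(m,presspt(P,x,.114,y))[::-1] for x in(.07,.1)]);cv2.polylines(im,[P4.astype(np.int32)],True,(0,255,255),1)
cv2.imwrite("pics/w4.png",im)
```

```text
(no output)
```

View pics/w4.png

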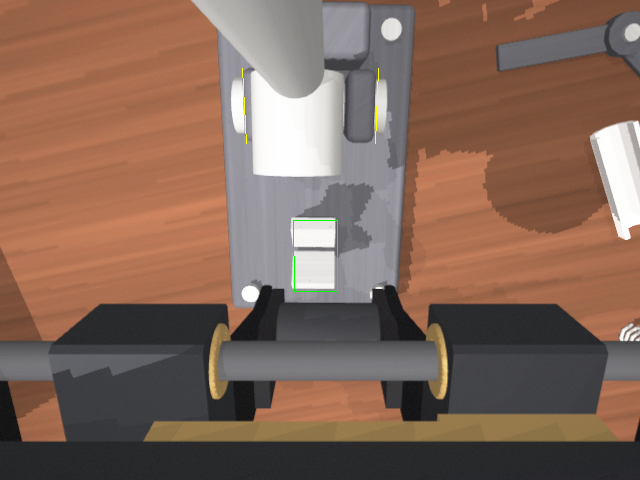

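The outline matches the V block to within 2 px (block at rows 218–289, columns 291–335), so I only need a sub-millimetre correction before lowering.

{"op": "arm_command", "data": {
  "motion": [
    [30, 0, -9, 0, 0, 0, 0],
    [30, 0, 0, 30, 0, 0, 0],
    [30, 0, 0, 30, 0, 0, 0],
    [30, 0, 0, 20, 0, 0, 0],
    [30, 0, 0, 10, 0, 0, 0],
    [30, 0, 0, 0, 0, 0, 0],
    [30, 0, 0, 0, 0, 0, 0]
  ]
}}

```text
time_s: 18.65
tcp_pos: [0.5467, 0.2125, 0.0611]
ee_rot: [[0.978, -0.207, 0.002], [-0.207, -0.978, 0.001], [0.002, -0.001, -1.0]]
wrist_force: [1.0, -0.5, -0.9]
gripper_width: 0.41
gripper_force: 30.0
```

{"op": "arm_command", "data": {
  "motion": [
    [30, 0, 0, 2, 0, 0, 0],
    [30, 0, 0, 2, 0, 0, 0],
    [30, 0, 0, 1.5, 0, 0, 0],
    [30, 0, 0, 0, 0, 0, 0],
    [30, 0, 0, 0, 0, 0, 0]
  ]
}}

```text
time_s: 19.15
tcp_pos: [0.5457, 0.2119, 0.0545]
ee_rot: [[0.978, -0.207, 0.0], [-0.207, -0.978, 0.0], [0.0, -0.0, -1.0]]
wrist_force: [1.0, 0.2, -1.4]
gripper_width: 0.409
gripper_force: 30.0
```

{"op": "arm_command", "data": {
  "motion": [
    [30, 0, 0, 1, 0, 0, 0],
    [30, 0, 0, 1, 0, 0, 0],
    [30, 0, 0, 0, 0, 0, 0],
    [30, 0, 0, 0, 0, 0, 0]
  ]
}}

```text
time_s: 19.55
tcp_pos: [0.5454, 0.2119, 0.0523]
ee_rot: [[0.978, -0.207, -0.0], [-0.207, -0.978, -0.0], [-0.0, 0.0, -1.0]]
wrist_force: [-1.9, 0.5, -0.4]
gripper_width: 0.405
gripper_force: 30.0
```

{"op": "arm_command", "data": {
  "motion": [
    [30, 0, 0, 1, 0, 0, 0],
    [30, 0, 0, 0, 0, 0, 0],
    [30, 0, 0, 0, 0, 0, 0]
  ]
}}

```text
time_s: 19.85
tcp_pos: [0.5453, 0.212, 0.052]
ee_rot: [[0.978, -0.207, -0.001], [-0.207, -0.978, -0.0], [-0.001, 0.0, -1.0]]
wrist_force: [-4.3, 1.8, 5.3]
gripper_width: 0.412
gripper_force: 30.0
```

{"op": "arm_command", "data": {
  "motion": [
    [30, -1.2, 0, 0, 0, 0, 0],
    [30, 0, 0, 1, 0, 0, 0],
    [30, 0, 0, 0, 0, 0, 0],
    [30, 0, 0, 0, 0, 0, 0]
  ]
}}

```text
time_s: 20.25
tcp_pos: [0.5442, 0.2123, 0.0508]
ee_rot: [[0.978, -0.207, -0.0], [-0.207, -0.978, -0.0], [-0.0, 0.0, -1.0]]
wrist_force: [-3.3, 1.1, 5.2]
gripper_width: 0.407
gripper_force: 30.0
```

{"op": "arm_command", "data": {
  "motion": [
    [30, -1, 0, 0, 0, 0, 0],
    [30, 0, 0, 1, 0, 0, 0],
    [30, 0, 0, 0, 0, 0, 0],
    [30, 0, 0, 0, 0, 0, 0]
  ]
}}

```text
time_s: 20.65
tcp_pos: [0.5435, 0.2125, 0.0501]
ee_rot: [[0.978, -0.207, 0.0], [-0.207, -0.978, 0.0], [0.0, -0.0, -1.0]]
wrist_force: [-4.4, 1.3, 7.2]
gripper_width: 0.412
gripper_force: 30.0
```

{"op": "arm_command", "data": {
  "motion": [
    [40, 0, 0, 0, 0, 0, 0],
    [45, 0, 0, 0, 0, 0, 0],
    [60, 0, 0, 0, 0, 0, 0],
    [60, 0, 0, 0, 0, 0, 0],
    [60, 0, 0, -20, 0, 0, 0],
    [60, 0, 0, -40, 0, 0, 0],
    [60, 0, 0, -45, 0, 0, 0],
    [60, -20, 0, -40, 0, 0, 0]
  ]
}}

```text
time_s: 21.45
tcp_pos: [0.5255, 0.2164, 0.196]
ee_rot: [[0.978, -0.209, 0.002], [-0.209, -0.978, 0.0], [0.002, -0.0, -1.0]]
wrist_force: [-0.5, 0.4, 0.3]
gripper_width: 0.685
gripper_force: 0.0
```

Run:
```python
from h import *
import cv2
S=capture("scene");m=camera_model("scene");k=1
print("pred",proj(m,presspt(P,0,.062)),[(d["location"],round(d["p"],2)) for d in find_in("barrel_1","scene")[:4]])
w=capture("wrist");m=camera_model("wrist");print("pred",proj(m,presspt(P,0.001,.062,.001)),[(d["location"],round(d["p"],2)) for d in find_in("barrel_1","wrist")[:3]])
cv2.imwrite("pics/w5.png",np.hstack([cv2.resize(S[300:420,140:300],(400,300)),cv2.resize(w[:,:],(400,300))])[:,:,::-1])
t=tubept(Q,.779,-.105,.05);t[2]=.25;go(t,Q[2]-np.pi/2)
```

```text
pred [239.53556211 381.80371768] [([373.0, 185.0], 0.76), ([242.0, 380.8], 0.73), ([365.5, 196.0], 0.51), ([189.3, 334.4], 0.36)]
pred [203.59657974 331.37718307] [([205.7, 329.6], 0.76)]
turn [-2.8000e-03  8.0000e-04  1.6192e+00]
t 21.65 shift [ 355.7 -107.5  -43.7] rows 8.0
```

View pics/w5.png

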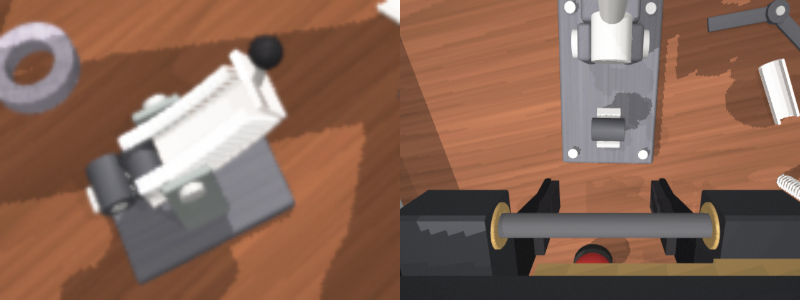

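The left half shows barrel 2 resting stably on the tongue with barrel 3 behind it. The right half shows barrel 1 seated in the V at (130, 608). Next I tilt the tube back.

{"op": "arm_command", "data": {
  "motion": [
    [60, 0, 0, -20, 0, 0, 0.147],
    [60, 0, 0, -24, 0, 0, 0.147],
    [60, 0, 0, 0, 0, 0, 0.147],
    [60, 0, 0, 0, 0, 0, 0.147],
    [60, 0, 0, 0, 0, 0, 0.147],
    [60, 0, 0, 0, 0, 0, 0.147],
    [60, 0, 0, 0, 0, 0, 0.147],
    [60, 0, 0, 0, 0, 0, 0.147]
  ]
}}

```text
time_s: 22.45
tcp_pos: [0.5235, 0.2159, 0.2358]
ee_rot: [[0.178, -0.984, -0.004], [-0.984, -0.178, -0.002], [0.002, 0.004, -1.0]]
wrist_force: [0.3, -0.8, 0.2]
gripper_width: 0.688
gripper_force: 0.0
```

{"op": "arm_command", "data": {
  "motion": [
    [60, 0, 0, 0, 0, 0, 0.147],
    [60, 0, 0, 0, 0, 0, 0.147],
    [60, 0, 0, 0, 0, 0, 0.149],
    [60, 40, -12, 0, 0, 0, 0],
    [60, 40, -12, 0, 0, 0, 0],
    [60, 40, -12, 0, 0, 0, 0],
    [60, 40, -12, 0, 0, 0, 0],
    [60, 40, -12, 0, 0, 0, 0]
  ]
}}

```text
time_s: 23.25
tcp_pos: [0.5304, 0.0059, 0.2362]
ee_rot: [[-0.254, -0.967, -0.004], [-0.967, 0.254, -0.001], [0.002, 0.004, -1.0]]
wrist_force: [0.2, -1.1, -0.6]
gripper_width: 0.692
gripper_force: 0.0
```

{"op": "arm_command", "data": {
  "motion": [
    [60, 40, -12, 0, 0, 0, 0],
    [60, 40, -12, 0, 0, 0, 0],
    [60, 40, -12, 0, 0, 0, 0],
    [60, 35, -11, 0, 0, 0, 0],
    [60, 0, 0, 0, 0, 0, 0],
    [60, 0, 0, 0, 0, 0, 0],
    [60, 0, 0, 0, 0, 0, 0]
  ]
}}

```text
time_s: 23.95
tcp_pos: [0.5369, -0.1536, 0.237]
ee_rot: [[-0.254, -0.967, -0.002], [-0.967, 0.254, 0.0], [0.0, 0.002, -1.0]]
wrist_force: [-0.4, 0.2, -0.2]
gripper_width: 0.687
gripper_force: 0.0
```

Run:
```python
from h import *
t=tubept(Q,.779,-.105,.05);go(t,Q[2]-np.pi/2)
S=capture("scene");print(proj(camera_model("scene"),t),[(d["location"],round(d["p"],2)) for d in find_in("tube_knob","scene")[:2]])
R=np.array(sense()["ee_rot"]);prev=t
for j in np.arange(.719,-.05,-.06):
    k=tubept(Q,j,-.105,.05);print(round(j,2),(R.T@(k-prev)*1000).round(2));prev=k
```

```text
turn [ 0.0024 -0.0003  0.0003]
t 23.95 shift [ 0.8 -0.8 64.3] rows 2.0
[321.1039088 244.4296655] [([354.4, 217.4], 0.76)]
0.72 [-4.87 -0.01  4.99]
0.66 [-4.57 -0.01  5.27]
0.6 [-4.24 -0.01  5.54]
0.54 [-3.9  -0.01  5.78]
0.48 [-3.55 -0.01  6.01]
0.42 [-3.18 -0.01  6.21]
0.36 [-2.8  -0.01  6.39]
0.3 [-2.42 -0.01  6.55]
0.24 [-2.02 -0.01  6.68]
0.18 [-1.61 -0.01  6.79]
0.12 [-1.2  -0.01  6.87]
0.06 [-0.79 -0.01  6.93]
-0.0 [-0.37 -0.01  6.97]
```

{"op": "arm_command", "data": {
  "motion": [
    [60, 0.5, -0.5, 32, 0, 0, 0],
    [60, 0, 0, 32, 0, 0, 0],
    [60, 0, 0, 0, 0, 0, 0],
    [0, 0, 0, 0, 0, 0, 0],
    [0, 0, 0, 0, 0, 0, 0],
    [0, 0, 0, 0, 0, 0, 0],
    [0, 0, 0, 0, 0, 0, 0],
    [0, 0, 0, 0, 0, 0, 0]
  ]
}}

```text
time_s: 24.85
tcp_pos: [0.5379, -0.1547, 0.1751]
ee_rot: [[-0.254, -0.967, 0.001], [-0.967, 0.254, -0.0], [-0.0, -0.001, -1.0]]
wrist_force: [0.0, -1.2, -0.9]
gripper_width: 0.323
gripper_force: 0.0
```

{"op": "arm_command", "data": {
  "motion": [
    [0, 0, 0, 0, 0, 0, 0],
    [0, 0, 0, 0, 0, 0, 0],
    [0, -2.4, 0, 2.5, 0, 0, 0],
    [0, -2.4, 0, 2.5, 0, 0, 0],
    [0, -2.3, 0, 2.6, 0, 0, 0],
    [0, -2.3, 0, 2.6, 0, 0, 0],
    [0, -2.1, 0, 2.8, 0, 0, 0],
    [0, -2.1, 0, 2.8, 0, 0, 0]
  ]
}}

```text
time_s: 25.65
tcp_pos: [0.5404, -0.1416, 0.1589]
ee_rot: [[-0.254, -0.967, -0.001], [-0.967, 0.254, -0.001], [0.001, 0.001, -1.0]]
wrist_force: [-3.2, -0.0, 4.5]
gripper_width: 0.257
gripper_force: 30.0
```

{"op": "arm_command", "data": {
  "motion": [
    [0, -2, 0, 2.9, 0, 0, 0],
    [0, -2, 0, 2.9, 0, 0, 0],
    [0, -1.8, 0, 3, 0, 0, 0],
    [0, -1.8, 0, 3, 0, 0, 0],
    [0, -1.6, 0, 3.1, 0, 0, 0],
    [0, -1.6, 0, 3.1, 0, 0, 0],
    [0, -1.4, 0, 3.2, 0, 0, 0],
    [0, -1.4, 0, 3.2, 0, 0, 0]
  ]
}}

```text
time_s: 26.45
tcp_pos: [0.544, -0.1284, 0.1335]
ee_rot: [[-0.254, -0.967, -0.001], [-0.967, 0.254, -0.0], [0.0, 0.001, -1.0]]
wrist_force: [-4.5, -1.3, 3.3]
gripper_width: 0.256
gripper_force: 30.0
```

{"op": "arm_command", "data": {
  "motion": [
    [0, -1.2, 0, 3.3, 0, 0, 0],
    [0, -1.2, 0, 3.3, 0, 0, 0],
    [0, -1, 0, 3.3, 0, 0, 0],
    [0, -1, 0, 3.3, 0, 0, 0],
    [0, -0.8, 0, 3.4, 0, 0, 0],
    [0, -0.8, 0, 3.4, 0, 0, 0],
    [0, 0, 0, 0, 0, 0, 0],
    [0, 0, 0, 0, 0, 0, 0]
  ]
}}

```text
time_s: 27.25
tcp_pos: [0.5456, -0.1225, 0.1131]
ee_rot: [[-0.255, -0.967, -0.001], [-0.967, 0.255, 0.0], [0.0, 0.001, -1.0]]
wrist_force: [-2.3, -1.0, -3.1]
gripper_width: 0.253
gripper_force: 30.0
```

Run:
```python
from h import *
joint();go(tubept(Q,0,-.105,.05));print(sense()["wrist_force"])
```

```text
joint by grip 0.184 off mm 0.3 z 0.1241
t 27.25 shift [-2.5 -0.3 21.3] rows 1.0
[-2.25583227 -1.00824559 -3.06458456]
```

{"op": "arm_command", "data": {
  "motion": [
    [0, -0.7, 0, 3.5, 0, 0, 0],
    [0, -0.6, 0, 3.5, 0, 0, 0],
    [0, -0.5, 0, 3.5, 0, 0, 0],
    [0, -0.4, 0, 3.5, 0, 0, 0],
    [0, -0.2, 0, 3.5, 0, 0, 0],
    [0, -0.1, 0, 3.5, 0, 0, 0],
    [0, 0, 0, 0, 0, 0, 0],
    [0, 0, 0, 0, 0, 0, 0]
  ]
}}

```text
time_s: 28.05
tcp_pos: [0.5463, -0.1202, 0.0945]
ee_rot: [[-0.254, -0.967, -0.001], [-0.967, 0.254, -0.0], [0.001, 0.0, -1.0]]
wrist_force: [-7.1, 0.0, 9.1]
gripper_width: 0.256
gripper_force: 30.0
```

{"op": "arm_command", "data": {
  "motion": [
    [0, 0, 0, 1, 0, 0, 0],
    [0, 0, 0, 1, 0, 0, 0],
    [0, 0, 0, 0, 0, 0, 0],
    [0, 0, 0, 0, 0, 0, 0]
  ]
}}

```text
time_s: 28.45
tcp_pos: [0.5463, -0.1203, 0.0943]
ee_rot: [[-0.253, -0.967, -0.0], [-0.967, 0.253, -0.001], [0.001, -0.0, -1.0]]
wrist_force: [-10.8, 1.9, 18.5]
gripper_width: 0.255
gripper_force: 30.0
```

{"op": "arm_command", "data": {
  "motion": [
    [0, 0, 0, -1.5, 0, 0, 0],
    [60, 0, 0, 0, 0, 0, 0],
    [60, 0, 0, 0, 0, 0, 0],
    [60, 0, 0, 0, 0, 0, 0],
    [60, 0, 0, -30, 0, 0, 0],
    [60, 0, 0, -45, 0, 0, 0],
    [60, 0, 0, -45, 0, 0, 0],
    [60, 0, 0, -45, 0, 0, 0]
  ]
}}

```text
time_s: 29.25
tcp_pos: [0.5476, -0.1199, 0.2596]
ee_rot: [[-0.254, -0.967, 0.003], [-0.967, 0.254, 0.0], [-0.001, -0.002, -1.0]]
wrist_force: [1.0, -0.1, -0.7]
gripper_width: 0.679
gripper_force: 0.0
```

{"op": "arm_command", "data": {
  "motion": [
    [60, 0, 0, -45, 0, 0, -0.147],
    [60, 0, 0, -45, 0, 0, -0.147],
    [60, 0, 0, 0, 0, 0, -0.147],
    [60, 0, 0, 0, 0, 0, -0.147],
    [60, 0, 0, 0, 0, 0, -0.147],
    [60, 0, 0, 0, 0, 0, -0.147],
    [60, 0, 0, 0, 0, 0, -0.147],
    [60, 0, 0, 0, 0, 0, -0.147]
  ]
}}

```text
time_s: 30.05
tcp_pos: [0.5478, -0.1199, 0.3477]
ee_rot: [[0.799, -0.602, 0.002], [-0.602, -0.799, 0.0], [0.002, -0.002, -1.0]]
wrist_force: [0.3, 0.8, -0.1]
gripper_width: 0.688
gripper_force: 0.0
```

{"op": "arm_command", "data": {
  "motion": [
    [60, 0, 0, 0, 0, 0, -0.147],
    [60, 0, 0, 0, 0, 0, -0.147],
    [60, 0, 0, 0, 0, 0, -0.149],
    [60, 0, 0, 0, 0, 0, 0],
    [60, 0, 0, 0, 0, 0, 0]
  ]
}}

```text
time_s: 30.55
tcp_pos: [0.5473, -0.12, 0.3477]
ee_rot: [[0.978, -0.21, 0.001], [-0.21, -0.978, 0.0], [0.001, -0.0, -1.0]]
wrist_force: [0.5, -0.8, 0.4]
gripper_width: 0.692
gripper_force: 0.0
```

Run:
```python
from h import *
k=leverknob(P,0);go(k,P[2]-np.pi/2)
m=camera_model("scene");S=capture("scene");print("tube knob pred",proj(m,tubept(Q,0,-.105,.05)),"barrel pred at closed end",[proj(m,tubept(Q,0,x,.0)).round() for x in(-.068,-.042)])
for n in("tube_knob","barrel_2"):print([(d["location"],round(d["p"],2)) for d in find_in(n,"scene")[:4]])
```

```text
turn [-0.0003 -0.0011 -0.0027]
t 30.55 shift [  29.  -323.3   59.5] rows 7.0
tube knob pred [330.04840757 267.01769823] barrel pred at closed end [array([349., 242.]), array([353., 230.])]
[([360.2, 210.3], 0.56)]
[([238.7, 379.8], 0.69), ([350.4, 225.6], 0.66), ([344.1, 239.0], 0.61), ([263.3, 397.6], 0.6)]
```

{"op": "arm_command", "data": {
  "motion": [
    [60, 4, -46, 0, 0, 0, 0],
    [60, 4, -46, 0, 0, 0, 0],
    [60, 4, -46, 0, 0, 0, 0],
    [60, 4, -46, 0, 0, 0, 0],
    [60, 4, -46, 0, 0, 0, 0],
    [60, 4, -46, 0, 0, 0, 0],
    [60, 5, -47, 0, 0, 0, 0],
    [60, 0, 0, 0, 0, 0, 0]
  ]
}}

```text
time_s: 31.5
tcp_pos: [0.6429, 0.1952, 0.3449]
ee_rot: [[0.979, -0.203, -0.002], [-0.203, -0.979, 0.0], [-0.002, 0.0, -1.0]]
wrist_force: [1.0, -0.5, -0.7]
gripper_width: 0.691
gripper_force: 0.0
```

{"op": "arm_command", "data": {
  "motion": [
    [60, 0, 0, 0, 0, 0, 0],
    [60, 0, 0, 0, 0, 0, 0],
    [60, 0, 0, 0, 0, 0, 0]
  ]
}}

```text
time_s: 31.8
tcp_pos: [0.6419, 0.1886, 0.3484]
ee_rot: [[0.978, -0.209, 0.001], [-0.209, -0.978, 0.0], [0.001, -0.0, -1.0]]
wrist_force: [1.0, 0.0, 0.2]
gripper_width: 0.691
gripper_force: 0.0
```

Run:
```python
from h import *
k=leverknob(P,0);go(k,P[2]-np.pi/2);prev=k
R=np.array(sense()["ee_rot"])
for j in np.arange(.1,1.75,.1):
    k=leverknob(P,j);print(round(j,2),(R.T@(k-prev)*1000).round(1));prev=k
```

```text
turn [-0.0005 -0.0009 -0.0014]
t 31.8 shift [ 0.5 -1.8 60.2] rows 2.0
0.1 [-20.    0.   -0.8]
0.2 [-20.    0.    1.2]
0.3 [-19.7   0.    3.2]
0.4 [-19.3   0.    5.1]
0.5 [-18.7   0.    7. ]
0.6 [-17.9   0.    8.9]
0.7 [-16.9   0.   10.6]
0.8 [-15.8   0.   12.2]
0.9 [-14.5   0.   13.8]
1.0 [-13.1   0.   15.1]
1.1 [-11.5   0.   16.4]
1.2 [-9.8  0.  17.4]
1.3 [-8.   0.  18.3]
1.4 [-6.1  0.  19. ]
1.5 [-4.2  0.  19.5]
1.6 [-2.2  0.  19.9]
1.7 [-0.2  0.  20. ]
```

{"op": "arm_command", "data": {
  "motion": [
    [60, 0, -1, 30, 0, 0, 0],
    [60, 0, 0, 30, 0, 0, 0],
    [60, 0, 0, 0, 0, 0, 0],
    [0, 0, 0, 0, 0, 0, 0],
    [0, 0, 0, 0, 0, 0, 0],
    [0, 0, 0, 0, 0, 0, 0],
    [0, 0, 0, 0, 0, 0, 0],
    [0, 0, 0, 0, 0, 0, 0]
  ]
}}

```text
time_s: 32.6
tcp_pos: [0.6422, 0.1899, 0.2887]
ee_rot: [[0.978, -0.207, 0.0], [-0.207, -0.978, -0.002], [0.001, 0.002, -1.0]]
wrist_force: [0.1, -0.9, 1.9]
gripper_width: 0.326
gripper_force: 30.1
```

{"op": "arm_command", "data": {
  "motion": [
    [0, 0, 0, 0, 0, 0, 0],
    [0, -10, 0, -0.4, 0, 0, 0],
    [0, -10, 0, -0.4, 0, 0, 0],
    [0, -10, 0, 0.6, 0, 0, 0],
    [0, -10, 0, 0.6, 0, 0, 0],
    [0, -9.8, 0, 1.6, 0, 0, 0],
    [0, -9.8, 0, 1.6, 0, 0, 0],
    [0, 0, 0, 0, 0, 0, 0]
  ]
}}

```text
time_s: 33.4
tcp_pos: [0.5814, 0.2036, 0.2836]
ee_rot: [[0.978, -0.206, -0.003], [-0.206, -0.978, -0.0], [-0.003, 0.001, -1.0]]
wrist_force: [-3.6, -1.8, 3.1]
gripper_width: 0.327
gripper_force: 30.0
```

```bash
cat >> h.py <<'E'
def lever():
    g=np.array(sense()["tcp_pos"])+[0,0,.011]
    d=[np.linalg.norm(leverknob(P,j)-g) for j in np.linspace(0,1.8,1801)]
    print("lever by grip",np.argmin(d)/1000,"off",round(min(d)*1000,1),sense()["wrist_force"].round(1) if hasattr(sense()["wrist_force"],"round") else sense()["wrist_force"])
E
python3 -c "
from h import *
lever();print(sense()['gripper_width']*87)"
```

```text
lever by grip 0.316 off 0.5 [-3.6 -1.8  3.1]
28.414861915066194
```

{"op": "arm_command", "data": {
  "motion": [
    [0, -9.7, 0, 2.5, 0, 0, 0],
    [0, -9.6, 0, 2.6, 0, 0, 0],
    [0, -9.4, 0, 3.5, 0, 0, 0],
    [0, -9.3, 0, 3.5, 0, 0, 0],
    [0, -9, 0, 4.4, 0, 0, 0],
    [0, -8.9, 0, 4.5, 0, 0, 0],
    [0, -8.5, 0, 5.3, 0, 0, 0],
    [0, -8.4, 0, 5.3, 0, 0, 0]
  ]
}}

```text
time_s: 34.2
tcp_pos: [0.5123, 0.219, 0.2517]
ee_rot: [[0.978, -0.207, 0.001], [-0.207, -0.978, 0.001], [0.001, -0.001, -1.0]]
wrist_force: [5.4, 0.0, -3.7]
gripper_width: 0.325
gripper_force: 30.0
```

{"op": "arm_command", "data": {
  "motion": [
    [0, -7.9, 0, 6.1, 0, 0, 0],
    [0, -7.9, 0, 6.1, 0, 0, 0],
    [0, -7.3, 0, 6.9, 0, 0, 0],
    [0, -7.2, 0, 6.9, 0, 0, 0],
    [0, -6.6, 0, 7.5, 0, 0, 0],
    [0, -6.5, 0, 7.6, 0, 0, 0],
    [0, -5.8, 0, 8.2, 0, 0, 0],
    [0, -5.7, 0, 8.2, 0, 0, 0]
  ]
}}

```text
time_s: 35.0
tcp_pos: [0.4594, 0.2309, 0.1951]
ee_rot: [[0.978, -0.207, 0.003], [-0.207, -0.978, 0.003], [0.002, -0.003, -1.0]]
wrist_force: [6.2, 2.1, 0.3]
gripper_width: 0.323
gripper_force: 30.0
```

{"op": "arm_command", "data": {
  "motion": [
    [0, -4.9, 0, 8.7, 0, 0, 0],
    [0, -4.9, 0, 8.7, 0, 0, 0],
    [0, -4, 0, 9.1, 0, 0, 0],
    [0, -4, 0, 9.2, 0, 0, 0],
    [0, -3.1, 0, 9.5, 0, 0, 0],
    [0, -3, 0, 9.5, 0, 0, 0],
    [0, 0, 0, 0, 0, 0, 0],
    [0, 0, 0, 0, 0, 0, 0]
  ]
}}

```text
time_s: 35.8
tcp_pos: [0.4355, 0.2361, 0.1393]
ee_rot: [[0.978, -0.207, 0.001], [-0.207, -0.978, 0.003], [0.0, -0.003, -1.0]]
wrist_force: [3.8, 5.8, -4.7]
gripper_width: 0.327
gripper_force: 30.0
```

```bash
python3 -c "
from h import *
lever();print(sense()['gripper_width']*87,sense()['time_s']);go(leverknob(P,1.66))"
```

```text
lever by grip 1.407 off 2.0 [ 3.8  5.8 -4.7]
28.42524677447567 35.8
t 35.8 shift [-5.7  2.  50.1] rows 2.0
```

{"op": "arm_command", "data": {
  "motion": [
    [0, -2.1, 0, 9.7, 0, 0, 0],
    [0, -1.6, 0, 9.8, 0, 0, 0],
    [0, -1.1, 0, 9.9, 0, 0, 0],
    [0, -0.8, 0, 9.9, 0, 0, 0],
    [0, 0, 0, 4, 0, 0, 0],
    [0, 0, 0, 0, 0, 0, 0],
    [0, 0, 0, 0, 0, 0, 0]
  ]
}}

```text
time_s: 36.5
tcp_pos: [0.4295, 0.2375, 0.0959]
ee_rot: [[0.978, -0.207, 0.0], [-0.207, -0.978, 0.003], [-0.001, -0.003, -1.0]]
wrist_force: [1.2, 8.1, -3.2]
gripper_width: 0.319
gripper_force: 30.0
```

```bash
python3 -c "
from h import *
lever();go(leverknob(P,1.66));print(sense()['moment'])"
```

```text
lever by grip 1.626 off 2.0 [ 1.2  8.1 -3.2]
t 36.5 shift [0.4 2.  6.8] rows 1.0
[ 2.34229395 -0.28143125  0.06326456]
```

{"op": "arm_command", "data": {
  "motion": [
    [0, 0, -1, 3, 0, 0, 0],
    [0, 0, 0, 3, 0, 0, 0],
    [0, 0, 0, 2, 0, 0, 0],
    [0, 0, 0, 0, 0, 0, 0],
    [0, 0, 0, 0, 0, 0, 0]
  ]
}}

```text
time_s: 37.0
tcp_pos: [0.4294, 0.2375, 0.0882]
ee_rot: [[0.978, -0.208, -0.001], [-0.208, -0.978, 0.001], [-0.001, -0.001, -1.0]]
wrist_force: [-0.9, 5.7, -0.0]
gripper_width: 0.316
gripper_force: 30.0
```

{"op": "arm_command", "data": {
  "motion": [
    [0, 0, 0, 1, 0, 0, 0],
    [0, 0, 0, 1, 0, 0, 0],
    [0, 0, 0, 0, 0, 0, 0],
    [0, 0, 0, 0, 0, 0, 0]
  ]
}}

```text
time_s: 37.4
tcp_pos: [0.4295, 0.2375, 0.0868]
ee_rot: [[0.978, -0.207, -0.001], [-0.207, -0.978, 0.001], [-0.001, -0.001, -1.0]]
wrist_force: [-2.1, 6.1, 3.7]
gripper_width: 0.321
gripper_force: 30.0
```

{"op": "arm_command", "data": {
  "motion": [
    [0, 0, 0, 1, 0, 0, 0],
    [0, 0, 0, 1, 0, 0, 0],
    [0, 0, 0, 0, 0, 0, 0],
    [0, 0, 0, 0, 0, 0, 0]
  ]
}}

```text
time_s: 37.8
tcp_pos: [0.4296, 0.2375, 0.0861]
ee_rot: [[0.978, -0.207, -0.0], [-0.207, -0.978, 0.001], [-0.0, -0.001, -1.0]]
wrist_force: [-3.9, 5.1, 11.3]
gripper_width: 0.326
gripper_force: 30.0
```

{"op": "arm_command", "data": {
  "motion": [
    [0, 0, 0, 1, 0, 0, 0],
    [0, 0, 0, 1, 0, 0, 0],
    [0, 0, 0, 0, 0, 0, 0],
    [0, 0, 0, 0, 0, 0, 0]
  ]
}}

```text
time_s: 38.2
tcp_pos: [0.4298, 0.2375, 0.0852]
ee_rot: [[0.979, -0.206, 0.001], [-0.206, -0.979, 0.001], [0.0, -0.001, -1.0]]
wrist_force: [-7.7, 3.5, 19.4]
gripper_width: 0.326
gripper_force: 30.0
```

{"op": "arm_command", "data": {
  "motion": [
    [0, 0, 0, 1, 0, 0, 0],
    [0, 0, 0, 0, 0, 0, 0],
    [0, 0, 0, 0, 0, 0, 0],
    [0, 0, 0, 0, 0, 0, 0],
    [0, 0, 0, 0, 0, 0, 0]
  ]
}}

```text
time_s: 38.7
tcp_pos: [0.4299, 0.2375, 0.0848]
ee_rot: [[0.979, -0.206, 0.001], [-0.206, -0.979, 0.001], [0.001, -0.001, -1.0]]
wrist_force: [-8.6, 3.3, 24.0]
gripper_width: 0.32
gripper_force: 29.9
```

{"op": "arm_command", "data": {
  "motion": [
    [60, 0, 0, 0, 0, 0, 0],
    [60, 0, 0, 0, 0, 0, 0],
    [60, 0, 0, 0, 0, 0, 0],
    [60, 0, 0, 0, 0, 0, 0],
    [60, 0, 0, -20, 0, 0, 0],
    [60, 0, 0, -30, 0, 0, 0],
    [60, 0, 0, -30, 0, 0, 0],
    [60, 0, 0, -30, 0, 0, 0]
  ]
}}

```text
time_s: 39.5
tcp_pos: [0.4297, 0.2359, 0.1922]
ee_rot: [[0.978, -0.208, -0.002], [-0.208, -0.978, -0.002], [-0.002, 0.002, -1.0]]
wrist_force: [0.3, 0.7, -0.6]
gripper_width: 0.683
gripper_force: 0.0
```

Run:
```python
from h import *
import cv2
s=sense();print(s["time_s"],s["wrist_force"])
m=camera_model("scene");a=capture("scene");cv2.imwrite("pics/end.png",a[:,:,::-1])
print([(j,proj(m,leverknob(P,j)).round(1).tolist()) for j in(1.6,1.66,1.72)],[(d["location"],round(d["p"],2)) for d in find_in("lever_knob","scene")[:3]])
print([(d["location"],round(d["p"],2)) for d in find_in("barrel_1","scene")[:4]])
m=camera_model("wrist");capture("wrist")
print([(j,proj(m,leverknob(P,j)).round(1).tolist()) for j in(1.6,1.66,1.72)],[(d["location"],round(d["p"],2)) for d in find_in("lever_knob","wrist")[:3]])
# dark knob blob in the scene picture
g=cv2.cvtColor(a,cv2.COLOR_RGB2GRAY);c=cv2.HoughCircles(g[200:300,300:420],cv2.HOUGH_GRADIENT,1,20,param1=80,param2=10,minRadius=5,maxRadius=12)
print(None if c is None else (c[0][:4]+[300,200,0]).round(1).tolist())
```

```text
39.5 [ 0.30869923  0.68254614 -0.56014205]
[(1.6, [190.5, 354.7]), (1.66, [193.8, 354.2]), (1.72, [197.3, 353.8])] [([231.0, 384.8], 0.73)]
[([343.0, 237.8], 0.69), ([241.5, 374.9], 0.54), ([349.9, 228.8], 0.45)]
[(1.6, [255.8, 332.1]), (1.66, [250.0, 331.9]), (1.72, [243.6, 331.8])] [([136.3, 327.8], 0.9)]
[[381.5, 244.5, 10.3], [410.5, 256.5, 6.9], [341.5, 261.5, 10.3], [407.5, 291.5, 6.9]]
```

{"op": "arm_command", "data": {
  "motion": [
    [0, 0, 0, 0, 0, 0, 0],
    [0, 0, 0, 0, 0, 0, 0],
    [0, 0, 0, 0, 0, 0, 0],
    [0, 0, 0, 0, 0, 0, 0],
    [0, 0, 0, 30, 0, 0, 0],
    [0, 0, 0, 25, 0, 0, 0],
    [0, 0, 0, 8, 0, 0, 0],
    [0, 0, 0, 0, 0, 0, 0]
  ]
}}

```text
time_s: 40.55
tcp_pos: [0.4299, 0.2363, 0.128]
ee_rot: [[0.978, -0.207, -0.002], [-0.207, -0.978, -0.002], [-0.001, 0.003, -1.0]]
wrist_force: [0.9, -0.8, 0.2]
gripper_width: 0.056
gripper_force: 0.0
```

{"op": "arm_command", "data": {
  "motion": [
    [0, 0, 0, 3, 0, 0, 0],
    [0, 0, 0, 3, 0, 0, 0],
    [0, 0, 0, 2, 0, 0, 0],
    [0, 0, 0, 0, 0, 0, 0],
    [0, 0, 0, 0, 0, 0, 0]
  ]
}}

```text
time_s: 41.05
tcp_pos: [0.4308, 0.2372, 0.1222]
ee_rot: [[0.978, -0.207, 0.002], [-0.207, -0.978, 0.001], [0.001, -0.002, -1.0]]
wrist_force: [-1.9, 0.0, 5.8]
gripper_width: 0.008
gripper_force: 2.9
```

{"op": "arm_command", "data": {
  "motion": [
    [0, 0, 0, 1, 0, 0, 0],
    [0, 0, 0, 1, 0, 0, 0],
    [0, 0, 0, 0, 0, 0, 0],
    [0, 0, 0, 0, 0, 0, 0]
  ]
}}

```text
time_s: 41.45
tcp_pos: [0.4309, 0.2373, 0.1215]
ee_rot: [[0.979, -0.206, 0.002], [-0.206, -0.979, 0.001], [0.002, -0.002, -1.0]]
wrist_force: [-5.7, 0.0, 14.6]
gripper_width: 0.004
gripper_force: 7.3
```

{"op": "arm_command", "data": {
  "motion": [
    [0, 0, 0, 1, 0, 0, 0],
    [0, 0, 0, 1, 0, 0, 0],
    [0, 0, 0, 0, 0, 0, 0],
    [0, 0, 0, 0, 0, 0, 0]
  ]
}}

```text
time_s: 41.85
tcp_pos: [0.4309, 0.2373, 0.1209]
ee_rot: [[0.979, -0.206, 0.003], [-0.206, -0.979, 0.001], [0.002, -0.002, -1.0]]
wrist_force: [-8.0, -1.4, 23.4]
gripper_width: 0.005
gripper_force: 11.6
```

The lever resists firmly: 23 N at the knob with almost no further travel. I retreat straight up and hand in.

{"op": "arm_command", "data": {
  "motion": [
    [0, 0, 0, -10, 0, 0, 0],
    [0, 0, 0, -30, 0, 0, 0],
    [0, 0, 0, -40, 0, 0, 0],
    [0, 0, 0, -40, 0, 0, 0],
    [0, 0, 0, 0, 0, 0, 0],
    [0, 0, 0, 0, 0, 0, 0]
  ]
}}

```text
time_s: 42.45
tcp_pos: [0.4304, 0.237, 0.2378]
ee_rot: [[0.978, -0.208, 0.001], [-0.208, -0.978, 0.002], [0.001, -0.002, -1.0]]
wrist_force: [0.0, -0.2, -0.3]
gripper_width: 0.006
gripper_force: 0.0
```

```bash
python3 -c "
from station import *
print(sense()['time_s'],sense()['wrist_force'],finish_job())"
```

```text
the job is handed in; nothing more can be done
42.45 [ 0.04136767 -0.19430422 -0.30982771] None
```

Job handed in at 42 s: barrel 1 is in the V nest with the lever pressed down on it (about 23 N at the knob) and left down, and the tube is back at its stop with barrels 2 and 3 detected at the closed end.

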